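Feel for the laminator's release notch and press the key inside it

ROBOT

A 6-joint arm with a two-finger parallel gripper is mounted at the origin on the work surface. World frame = base frame: x ahead of the robot, y to its left, z up, the work surface at z = 0. Lengths are in m, angles in degrees, forces in N, time in s.
With the tool pointing down it reaches from about 0.25 to 0.725 m from the base axis. Payload 9.7 kg.
Tool frame: the origin (TCP) lies between the finger pads; the fingertips stand 25 mm ahead of it and the grasp point (between the pads) lies 6 mm ahead of it; z points along the fingers, y is the line along which they close (so a half turn about z gives the same grasp; the last joint's range is limited). The gripper opens to 85 mm and grips with 20 to 120 N. Pads are 22 mm wide; open, the fingers measure 114 mm over their backs; the gripper's body (76 mm by 85 mm) begins 54 mm behind the grasp point. The pads swing forward as they close: fully open they stand 13 mm farther back than shut.
Start: joints at [76.49, 4.979, 10.078, 95.1, 0, 90], TCP at [0.128, 0.535, 0.256] pointing down, gripper open.
Joint ranges: [-179.16, 179.16], [-48.56, 103.87], [-65.8, 70.77], [-126.05, 130.52], [-82.76, 87.17], [-180, 180]. Speed limits (degrees/s): [127.2, 127.2, 147.25, 180, 180, 180].

INTERFACE

Orientations are given as [roll, pitch, yaw] about the fixed x, y, z axes, in that order (R = Rz(yaw) Ry(pitch) Rx(roll)).
In Python, from workcell import bot, vision, status gives the robot as it stands (bot), with the cameras (vision) and the readings (status).
- The arm moves only by the tool drive_effector, called after "Request:" by a JSON object that holds its "fn" and its "kwargs". Schema: {"type":"object","properties":{"offsets":{"type":"object","properties":{"segments":{"type":"array","items":{"type":"array","items":{"type":"number"},"minItems":5,"maxItems":5},"minItems":1,"maxItems":5}},"additionalProperties":false,"required":["segments"]},"grip_force":{"type":"number"},"only":{"type":"string"},"quiet":{"type":"boolean"},"lines":{"type":"string"}},"required":["offsets"],"additionalProperties":false}. offsets is an object whose key "segments" holds a list of rows, 1 to 5 of them, each of 5 numbers: dx, dy, dz in a scale on which 1.0 is 0.75 m, then a turn about the tool's z in a scale on which 1.0 is 90 degrees, then the finger opening in m; each row is the pose to reach, as a shift and turn from the pose commanded when the call began, along the tool's axes at that moment; what a row does not reach only later rows make up. A row lasts 1/12 s, in which the tool goes at most 0.0417 m and 7.16 degrees, less where a joint would pass 70% of its speed; a pose out of reach is approached as far as the arm can. The fingers move at their own pace and stop on an object; grip_force is the grip in N (left out, the last holds). Time passes only in rows, so rows that do not move let the fingers close. The tool returns the time, the measured TCP pose, the force, the opening and the grip force at its end. only (a regular expression) keeps the lines of the reply that match it, lines (a string "A,B") keeps lines A to B, and quiet returns only ok. Input that does not fit is refused with a message, and nothing moves.
- status.get_obs(): the state, without advancing time (a new reading comes with each control period).
- vision.camera(name): name is "scene" or "top" or "wrist"; returns the picture (384x512x3 uint8, blue, green, red); there is no depth.
- vision.camera_info(name): a dict with "mtx" (3x3 intrinsics, pixels), "extrinsics" (4x4, takes a point from camera to world coordinates). Camera axes: x right, y down, z forward; pixel columns grow to the right and rows downward; lengths in m; the calibration is good to about 2 mm. A picture is of the moment at which its call begins: read the wrist's pose just before it. camera_info takes no time and is no camera call; for the wrist camera it gives the pose at the moment of the call.
- bot.job_done(): hands the job in; it is judged then, once.
The state is a dict: "time": time; "q": joint angles; "qd": joint speeds; "joint_efforts": joint torques, N m; "ee_pos": TCP position; "tcp_rot": TCP orientation; "wrist_force": force on the tool from outside, world axes, zero at the start; "torque": the same for the moment, N m; "opening": finger opening in m; "grasp_force": force on a finger pad.
Only numpy, scipy, OpenCV 4.12 (cv2) and the standard library are available. Lean on these libraries where they do the work, as an engineer would, in place of code of your own. Each camera call takes 0.05 s, during which the arm holds its last target. There are 200 camera calls.

TASK

A film has stuck in the laminator. With the gripper closed as one fingertip, touch the grey strip on the laminator's front edge close to its end beside the blue power mark, slide along the strip from there until you find the notch in it, and press the black release key inside the notch all the way down, so that the cover unlatches by itself. Take the hand away; do not touch or lift the cover, and leave the stapler, tape roll, small bottle and mug alone.

Things in the scene. Friction and masses are not known exactly. Their poses are not given: they have to be found in the camera images.
- laminator: White and black desktop laminator, fixed to the desk, 210 deep (x) by 440 wide (y). Origin: centre of its underside, on the desk. x points from its front edge (nearest the robot) to its rear, y along the front edge to the end with the blue power mark (robot's left), z up. White end caps (top 72 mm) cover the front edge beyond y = +-120 mm; the housing behind the strip is no higher than the cover.
- strip (a point): Middle of the flat top of the grey strip on the front edge, at laminator x = -82, y = 0, z = 64 mm; axes as the laminator's. The strip is a rigid ledge, 46 mm deep (x +-23), exposed 240 mm long (y +-120), level on top. One notch cuts it: a square-sided gap 46 mm long in y, through its whole depth, open to the front. Its middle lies anywhere in y +-48 mm, not told: feel or look for it.
- power_mark (a point): Centre of the top of the blue disc, 22 mm across, 75 mm above the desk, on the end cap next to the strip's +y end (55 mm beyond that end).
- release (a joint): Black release key at the bottom of the notch, 40 by 46 mm seen (it runs on under the strip). Value in m: 0 at the start, its flat top 8 mm below the strip's top; 0.008 fully down at its stop, its top 16 mm below the strip's top. It moves straight down against 4 to 6 N all along, has no return spring and stays where it is left. Going down, it raises the cover in proportion.
- cover: The white flat cover on top of the laminator, 155 by 420 mm, hinged along its rear edge. Origin: middle of the hinge line, 100 mm behind the laminator's origin and 64 mm above the desk; axes as the laminator's when closed. Its front edge, 27 mm behind the middle of the strip, is 76 mm high closed and rises about 14 mm (0.09 rad) by itself when the release key is pressed fully down. 
- stapler: Bystander, loose on the desk: red and black stapler, 130 long (its x) by 36 by 53 mm high; origin centre of the underside.
- tape: Bystander, loose on the desk: clear roll of tape lying flat, 90 mm across, 24 mm high; origin centre of the underside.
- flask: Bystander, loose on the desk: small amber bottle, 34 mm across, 85 mm high; origin centre of the underside.
- mug: Bystander, loose on the desk: blue mug, 76 mm across with a handle on its +y side, 85 mm high; origin centre of the underside.

How it is judged (in metres and radians):
On the way, in this order (a step that is already met when the one before it is completed fails the run):
1. the closed fingertips touch the strip near its end beside the blue mark (point between the fingers at laminator y above 92 mm) (contact force between the fingers and laminator above 0.3 N and x of the grasp point in the frame of laminator between -0.115 and -0.052 m and y of the grasp point in the frame of laminator between 0.092 and 0.125 m), for 0.05 s.
2. still in touch, the fingertips have slid along the strip towards the middle (laminator y between 72 and 88 mm) (contact force between the fingers and laminator above 0.3 N and x of the grasp point in the frame of laminator between -0.115 and -0.052 m and y of the grasp point in the frame of laminator between 0.072 and 0.088 m), for 0.05 s.
3. the release key is pressed fully down (at least 6.5 of 8 mm) (value of joint release above 0.0065 m), for 0.1 s.
At the end, for the whole second after the job is handed in: The release key stays at least 6.5 mm down of its 8 mm, the cover is unlatched (raised by 0.06 to 0.12 rad), and stapler, tape roll, bottle and mug stand upright within 15 mm of where they were (value of joint release above 0.0065 m and angle between cover's own z axis and vertical between 0.06 and 0.12 rad and distance of each of stapler, tape, flask, mug from where it was at the start of the episode below 0.015 m and angle between each of stapler, tape, flask, mug's own z axis and vertical below 0.15 rad); the robot touches nothing.
It fails at once if the robot touches the cover (over 1 N) (contact force between any of the fingers, the arm and cover above 1 N).
It fails at once if a bystander is moved, lifted or carried by more than 15 mm, or tipped over (distance of any of stapler, tape, flask, mug from where it was at the start of the episode above 0.015 m or angle between any of stapler, tape, flask, mug's own z axis and vertical above 0.3 rad).
It also fails if it takes over 51 s, if anything falls off the work surface, if the arm or the gripper's body presses on something with over 40 N, if the wrist force passes 120 N, or if a joint passes its speed limit or range.

## Working session

There is one attempt and no reset: what is moved stays moved. The work goes in short steps, Python scripts to look and compute and a tool call to move; the robot and the scene stay as the last step left them, time stands still between calls to the robot, and variables do not carry over. Pictures are saved under pics/ and viewed, at most 10 in all, crops included, and the job is handed in when it is done.

```bash
ls; mkdir -p pics
```

Run:
```python
from workcell import bot, vision, status
import cv2,numpy as np
o=status.get_obs(); print({k:np.round(v,3) for k,v in o.items()})
for n in("top","scene"):
    cv2.imwrite(f"pics/{n}1.png",vision.camera(n)); i=vision.camera_info(n); print(n,np.round(i["mtx"],1).tolist(),np.round(i["extrinsics"],4).tolist())
```

```text
pics
workcell.py
{'time': np.float64(0.0), 'q': array([76.491,  5.011, 10.032, 95.1  ,  0.   , 90.001]), 'qd': array([-0.013, -0.001,  0.004,  0.035, -0.011, -0.074]), 'joint_efforts': array([-0.0000e+00, -5.2039e+01,  4.6480e+01,  1.7000e-02, -0.0000e+00,
       -0.0000e+00]), 'ee_pos': array([0.128, 0.535, 0.256]), 'tcp_rot': array([-179.921,   -0.   ,  166.49 ]), 'wrist_force': array([-1.047,  0.281,  0.91 ]), 'torque': array([-0.027,  0.034, -0.035]), 'grasp_force': np.float64(0.0), 'opening': np.float64(0.085)}
top [[349.5, 0.0, 257.8], [0.0, 349.5, 190.8], [0.0, 0.0, 1.0]] [[-0.0179, -0.9917, 0.1276, 0.4219], [-0.9998, 0.0178, -0.0017, -0.0014], [-0.0006, -0.1276, -0.9918, 1.2085], [0.0, 0.0, 0.0, 1.0]]
scene [[388.5, 0.0, 257.3], [0.0, 388.5, 197.0], [0.0, 0.0, 1.0]] [[-0.4507, 0.5488, -0.704, 1.307], [0.8926, 0.2818, -0.3518, 0.3453], [0.0054, -0.787, -0.6169, 0.714], [0.0, 0.0, 0.0, 1.0]]
```

View pics/top1.png

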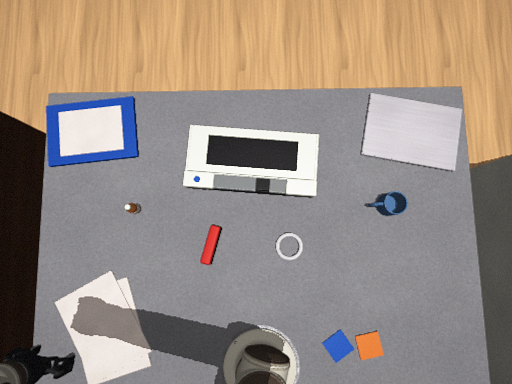

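View pics/scene1.png

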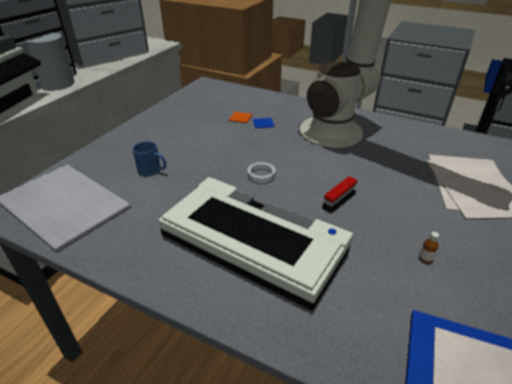

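The top view shows the blue mark at about (197,179), the grey strip from about (213,182) to (287,187), and the black notch near (263,185). I'll measure these more exactly on an enlarged crop.

Create h.py:
```python
import numpy as np
from workcell import bot, vision, status
def back(n,u,v,z):
    i=vision.camera_info(n);M=i["mtx"];E=i["extrinsics"]
    d=E[:3,:3]@np.linalg.solve(M,[u,v,1.]);p=E[:3,3]
    return p+d*(z-p[2])/d[2]
```

Run:
```python
import cv2,numpy as np
from h import *
im=cv2.imread("pics/top1.png").astype(int)
b,g,r=im[...,0],im[...,1],im[...,2]
m=(b-r>50);m[:,:185]=0;m[:,210:]=0;m[:170]=0;m[190:]=0
v,u=np.nonzero(m);print(u.mean(),v.mean(),len(u));print(back("top",u.mean(),v.mean(),.075))
cv2.imwrite("pics/c1.png",cv2.resize(im[120:205,175:330].astype(np.uint8),None,fx=5,fy=5,interpolation=cv2.INTER_NEAREST))
w=((im.min(2)>140)).astype(np.uint8);w[:115]=0;w[200:]=0;w[:,:175]=0;w[:,330:]=0
c=max(cv2.findContours(w,0,2)[0],key=cv2.contourArea);print(cv2.minAreaRect(c))
q=cv2.boxPoints(cv2.minAreaRect(c));print(q.round(1).tolist())
```

```text
196.5 178.5 32
[0.61203655 0.19740213 0.075     ]
((251.99998474121094, 157.0), (83.99998474121094, 153.99996948242188), 90.0)
[[175.0, 115.0], [329.0, 115.0], [329.0, 199.0], [175.0, 199.0]]
```

View pics/c1.png

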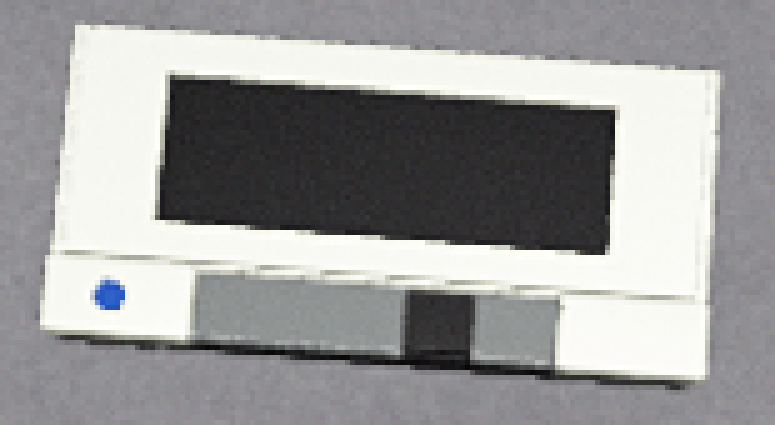

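Run:
```python
from h import *
C=lambda x,y,z:back("top",175+x/5-.4,120+y/5-.4,z)
pm=C(109,295,.075)
L=C(192,307,.064);R=C(557,329,.064);a=C(404,320,.064);b=C(472,324,.064)
fl=C(40,329,.072);fr=C(707,380,.072)
for n,p in dict(pm=pm,L=L,R=R,a=a,b=b,fl=fl,fr=fr).items():print(n,p.round(4))
for p,q in((L,R),(fl,fr)):
  d=p-q;print(np.linalg.norm(d),np.degrees(np.arctan2(-d[0],d[1])))
```

```text
pm [0.6117 0.1977 0.075 ]
L [0.6045 0.1446 0.064 ]
R [ 0.5854 -0.0968  0.064 ]
a [0.5933 0.0043 0.064 ]
b [ 0.5898 -0.0406  0.064 ]
fl [0.5904 0.2435 0.072 ]
fr [ 0.5488 -0.1933  0.072 ]
0.242164498716121 -4.517544479952953
0.4387687763862555 -5.437791053647138
```

Laminator yaw is about -5.2°, the strip middle is at about (0.595, 0.024), and the notch middle is near laminator y = -42 mm. The next move goes over the +y end while closing the fingers and aligning the tool.

The rows are not in the units I measure in: shifts go in shares of 0.75 m and turns go in shares of 90 degrees. I convert before sending: -0.175 m is -0.2333, -0.14 m is -0.1867.

Request:
{"fn": "drive_effector", "kwargs": {"offsets": {"segments":[[-0.0467,-0.0248,0,0,0],[-0.0933,-0.0493,0,0,0],[-0.14,-0.0743,0,0,0],[-0.1867,-0.0991,0,0,0],[-0.2333,-0.1239,0,0,0]]}, "grip_force": 30}}

```text
time: 0.52
ee_pos: [0.2778, 0.4021, 0.256]
tcp_rot: [-180.0, -0.0, 166.5]
wrist_force: [0.7, 0.4, 0.3]
opening: 0.0252
grasp_force: 0.0
```

Request:
{"fn": "drive_effector", "kwargs": {"offsets": {"segments":[[-0.0467,-0.0248,0,0,0],[-0.0933,-0.0493,0,0,0],[-0.14,-0.0743,0,0,0],[-0.1867,-0.0991,0,0,0],[-0.2333,-0.1239,0,0,0]]}}}

```text
time: 0.93
ee_pos: [0.4265, 0.2706, 0.2561]
tcp_rot: [-180.0, -0.0, 166.5]
wrist_force: [0.2, 0.2, -0.1]
opening: 0.0001
grasp_force: 0.0
```

Request:
{"fn": "drive_effector", "kwargs": {"offsets": {"segments":[[-0.0467,-0.0248,0,0,0],[-0.0933,-0.0493,0,0,0],[-0.14,-0.0743,0,0,0],[-0.1867,-0.0991,0,0,0],[-0.2333,-0.1239,0,0,0]]}}}

```text
time: 1.35
ee_pos: [0.575, 0.1394, 0.256]
tcp_rot: [-180.0, -0.0, 166.5]
wrist_force: [0.8, 0.9, -0.6]
opening: -0.0
grasp_force: 0.0
```

Request:
{"fn": "drive_effector", "kwargs": {"offsets": {"segments":[[-0.0347,-0.016,0.04,-0.0467,0],[-0.0347,-0.016,0.0667,-0.0922,0],[-0.0347,-0.016,0.0667,-0.0922,0],[-0.0347,-0.016,0.0667,-0.0922,0]]}}}

```text
time: 1.68
ee_pos: [0.5956, 0.1231, 0.2051]
tcp_rot: [-180.0, -0.2, 174.6]
wrist_force: [-0.6, 0.3, 1.0]
opening: -0.0
grasp_force: 0.0
```

Run:
```python
from h import *
import cv2,json
i=vision.camera_info("wrist");cv2.imwrite("pics/w1.png",vision.camera("wrist"))
print(np.round(i["mtx"],1).tolist());print(np.round(i["extrinsics"],4).tolist(),status.get_obs()["ee_pos"])
json.dump({k:np.array(i[k]).tolist() for k in("mtx","extrinsics")},open("w1.json","w"))
```

```text
[[331.5, 0.0, 254.1], [0.0, 331.5, 196.8], [0.0, 0.0, 1.0]]
[[0.0926, 0.948, 0.3044, 0.5179], [0.9957, -0.088, -0.0289, 0.1304], [-0.0006, 0.3058, -0.9521, 0.3238], [0.0, 0.0, 0.0, 1.0]] [0.59585446 0.12370477 0.20688443]
```

View pics/w1.png

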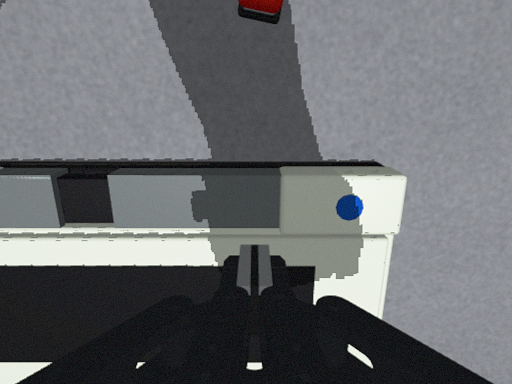

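The wrist view shows the strip's +y end at u≈280 (v 170–228), the notch between u≈62 and u≈111, and the blue mark at (349,207).

Run:
```python
import json,numpy as np
i=json.load(open("w1.json"));M=np.array(i["mtx"]);E=np.array(i["extrinsics"])
def b(u,v,z):
    d=E[:3,:3]@np.linalg.solve(M,[u,v,1.]);p=E[:3,3];return p+d*(z-p[2])/d[2]
a=np.radians(-5.2);X=np.array([np.cos(a),np.sin(a)]);Y=np.array([-np.sin(a),np.cos(a)])
s0=np.array([.595,.024])
for n,u,v,z in(("pm",349,207,.075),("endF",280,170,.064),("endB",280,228,.064),("nRf",110,171,.064),("nRb",113,223,.064),("nLf",57,176,.064),("nLb",62,227,.064),("capF",402,174,.072),("coverR",393,236,.076),("coverL",1,236,.076)):
    p=b(u,v,z)[:2];print(n,p.round(4),"lab",((p-s0)@X*1e3-82).round(1),((p-s0)@Y*1e3).round(1))
```

```text
pm [0.6129 0.1973] lab -79.9 174.2
endF [0.5804 0.1453] lab -107.5 119.5
endB [0.6307 0.1418] lab -57.1 120.6
nRf [0.5686 0.0093] lab -107.0 -17.0
nRb [0.6131 0.0017] lab -62.0 -20.6
nLf [ 0.5687 -0.0342] lab -102.9 -60.4
nLb [ 0.6127 -0.0422] lab -58.4 -64.3
capF [0.5905 0.2394] lab -106.0 214.1
coverR [0.641  0.2326] lab -55.1 211.9
coverL [ 0.6115 -0.086 ] lab -55.6 -108.0
```

TCP is at laminator (-90, 99). Descend.

Converted, 0.111 m is 0.148, 0.11 m is 0.1467.

Request:
{"fn": "drive_effector", "kwargs": {"offsets": {"segments":[[0,0,0.0467,0,0],[0,0,0.0933,0,0],[0,0,0.1333,0,0],[0,0,0.1467,0,0],[0,0,0.148,0,0]]}}}

```text
time: 2.15
ee_pos: [0.5952, 0.124, 0.0946]
tcp_rot: [-180.0, -0.1, 174.8]
wrist_force: [0.1, 0.2, 0.1]
opening: 0.0003
grasp_force: 0.0
```

Request:
{"fn": "drive_effector", "kwargs": {"offsets": {"segments":[[0,0,0.0027,0,0],[0,0,0.004,0,0],[0,0,0.0053,0,0]]}}}

```text
time: 2.4
ee_pos: [0.5974, 0.1238, 0.0938]
tcp_rot: [179.9, 0.2, 174.8]
wrist_force: [0.5, 1.1, -0.1]
opening: -0.0
grasp_force: 0.0
```

Request:
{"fn": "drive_effector", "kwargs": {"offsets": {"segments":[[0,0,0.0013,0,0],[0,0,0.0027,0,0],[0,0,0.0027,0,0]]}}}

```text
time: 2.65
ee_pos: [0.5965, 0.1234, 0.0897]
tcp_rot: [180.0, 0.0, 174.8]
wrist_force: [-0.6, -0.2, 0.4]
opening: -0.0002
grasp_force: 0.0
```

Converted, 0.001 m is 0.0013.

Request:
{"fn": "drive_effector", "kwargs": {"offsets": {"segments":[[0,0,0.0013,0,0],[0,0,0.0013,0,0],[0,0,0.0013,0,0]]}}}

```text
time: 2.9
ee_pos: [0.5965, 0.1234, 0.0891]
tcp_rot: [180.0, 0.0, 174.8]
wrist_force: [-2.0, 0.2, 5.2]
opening: -0.0003
grasp_force: 2.8
```

Request:
{"fn": "drive_effector", "kwargs": {"offsets": {"segments":[[0,0,0.0013,0,0],[0,0,0.0013,0,0],[0,0,0.0013,0,0]]}}}

```text
time: 3.15
ee_pos: [0.5965, 0.1234, 0.089]
tcp_rot: [180.0, 0.1, 174.8]
wrist_force: [-4.7, -0.5, 12.2]
opening: -0.0001
grasp_force: 6.0
```

In contact (12 N). Slide to y≈80.

Converted, -0.02 m is -0.0267, -0.017 m is -0.0227.

Request:
{"fn": "drive_effector", "kwargs": {"offsets": {"segments":[[0,-0.0067,0,0,0],[0,-0.0133,0,0,0],[0,-0.0187,0,0,0],[0,-0.0227,0,0,0],[0,-0.0267,0,0,0]]}}}

```text
time: 3.57
ee_pos: [0.5956, 0.1045, 0.0891]
tcp_rot: [179.8, 0.2, 174.8]
wrist_force: [0.7, 5.7, 9.0]
opening: -0.0003
grasp_force: 4.2
```

Request:
{"fn": "drive_effector", "kwargs": {"offsets": {"segments":[[0,-0.0013,0,0,0],[0,-0.0013,0,0,0]]}}}

```text
time: 3.73
ee_pos: [0.5955, 0.1032, 0.0891]
tcp_rot: [179.9, 0.2, 174.8]
wrist_force: [0.6, 3.1, 9.0]
opening: -0.0
grasp_force: 4.3
```

Converted, -0.05 m is -0.0667, -0.04 m is -0.0533.

Request:
{"fn": "drive_effector", "kwargs": {"offsets": {"segments":[[0,-0.0133,0,0,0],[0,-0.0267,0,0,0],[0,-0.04,0,0,0],[0,-0.0533,0,0,0],[0,-0.0667,0,0,0]]}}}

```text
time: 4.15
ee_pos: [0.5909, 0.0534, 0.0891]
tcp_rot: [179.8, 0.2, 174.8]
wrist_force: [-0.2, 5.0, 8.3]
opening: 0.0003
grasp_force: 4.4
```

Request:
{"fn": "drive_effector", "kwargs": {"offsets": {"segments":[[0,-0.0133,0,0,0],[0,-0.0267,0,0,0],[0,-0.04,0,0,0],[0,-0.0533,0,0,0],[0,-0.0667,0,0,0]]}}}

```text
time: 4.57
ee_pos: [0.5864, 0.0035, 0.089]
tcp_rot: [179.9, 0.2, 174.8]
wrist_force: [0.5, 5.4, 8.0]
opening: -0.0
grasp_force: 3.8
```

Request:
{"fn": "drive_effector", "kwargs": {"offsets": {"segments":[[0,-0.0053,0,0,0],[0,-0.0107,0,0,0],[0,-0.0147,0,0,0],[0,-0.0187,0,0,0]]}}}

```text
time: 4.9
ee_pos: [0.5839, -0.0113, 0.087]
tcp_rot: [-180.0, -0.0, 174.8]
wrist_force: [0.3, 1.3, 0.3]
opening: -0.0001
grasp_force: 0.0
```

Converted, -0.004 m is -0.0053, -0.002 m is -0.0027.

Request:
{"fn": "drive_effector", "kwargs": {"offsets": {"segments":[[0,-0.0027,0,0,0],[0,-0.0053,0,0,0],[0,-0.0053,0,0,0],[0,-0.0053,0,0,0]]}}}

```text
time: 5.23
ee_pos: [0.5837, -0.015, 0.0871]
tcp_rot: [-180.0, -0.0, 174.8]
wrist_force: [0.7, -0.3, 0.4]
opening: 0.0002
grasp_force: 0.0
```

The finger dropped into the notch. Press the key.

Converted, 0.011 m is 0.0147, 0.01 m is 0.0133.

Request:
{"fn": "drive_effector", "kwargs": {"offsets": {"segments":[[0,0,0.004,0,0],[0,0,0.008,0,0],[0,0,0.0107,0,0],[0,0,0.0133,0,0],[0,0,0.0147,0,0]]}}}

```text
time: 5.65
ee_pos: [0.5838, -0.0149, 0.0763]
tcp_rot: [180.0, 0.0, 174.8]
wrist_force: [-0.2, 0.5, 5.0]
opening: -0.0001
grasp_force: 2.4
```

Request:
{"fn": "drive_effector", "kwargs": {"offsets": {"segments":[[0,0,0.0013,0,0],[0,0,0.0027,0,0],[0,0,0.004,0,0],[0,0,0.0053,0,0],[0,0,0.0067,0,0]]}}}

```text
time: 6.07
ee_pos: [0.5839, -0.0149, 0.0728]
tcp_rot: [180.0, 0.1, 174.8]
wrist_force: [-6.9, 2.0, 23.2]
opening: 0.0001
grasp_force: 11.5
```

Request:
{"fn": "drive_effector", "kwargs": {"offsets": {"segments":[[0,0,0.0013,0,0],[0,0,0.0013,0,0],[0,0,0.0013,0,0]]}}}

```text
time: 6.32
ee_pos: [0.5839, -0.0149, 0.0728]
tcp_rot: [180.0, 0.1, 174.8]
wrist_force: [-7.3, 1.9, 21.6]
opening: 0.0001
grasp_force: 11.1
```

The key is on its stop at z = 0.0728, about 16 mm below the strip contact height. Now I'll lift straight up, back off and look.

Converted, -0.13 m is -0.1733, -0.1 m is -0.1333.

Request:
{"fn": "drive_effector", "kwargs": {"offsets": {"segments":[[0,0,-0.0133,0,0],[0,0,-0.04,0,0],[0,0,-0.08,0,0],[0,0,-0.1333,0,0],[0,0,-0.1733,0,0]]}}}

```text
time: 6.73
ee_pos: [0.5834, -0.0152, 0.2023]
tcp_rot: [-180.0, 0.0, 174.8]
wrist_force: [0.2, 0.5, 0.3]
opening: -0.0004
grasp_force: 0.0
```

Request:
{"fn": "drive_effector", "kwargs": {"offsets": {"segments":[[0.04,0,-0.0133,0,0],[0.08,0,-0.0267,0,0],[0.1067,0,-0.0267,0,0],[0.1067,0,-0.0267,0,0],[0.1067,0,-0.0267,0,0]]}}}

```text
time: 7.15
ee_pos: [0.5037, -0.0078, 0.2205]
tcp_rot: [-180.0, 0.0, 174.8]
wrist_force: [0.8, -0.4, -0.4]
opening: -0.0003
grasp_force: 0.0
```

Run:
```python
from workcell import bot, vision, status
import cv2,numpy as np
a=vision.camera("scene")[150:320,130:460];t=vision.camera("top")
cv2.imwrite("pics/s2.png",cv2.resize(a,None,fx=2.4,fy=2.4))
d=cv2.absdiff(t,cv2.imread("pics/top1.png")).max(2)
for n,(u,v) in dict(stapler=(211,244),tape=(289,246),flask=(132,208),mug=(388,203)).items():print(n,(d[v-22:v+22,u-26:u+26]>40).sum())
```

```text
stapler 126
tape 1027
flask 0
mug 0
```

View pics/s2.png

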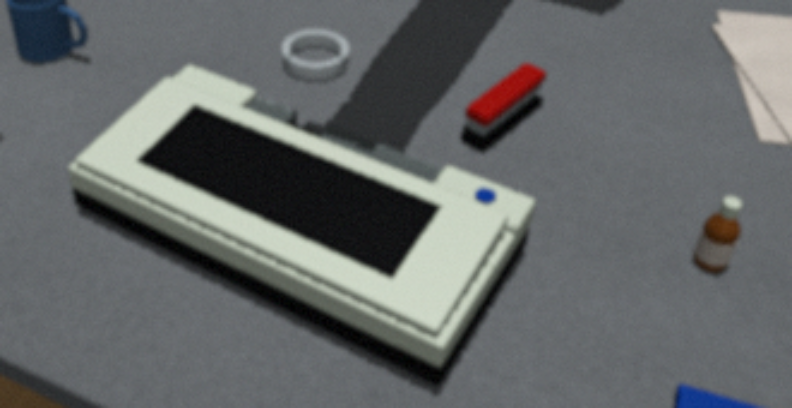

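The cover's front edge has risen: a wedge gap shows at its side, around (510,220). The bystanders stand where they were; the tape difference in the top image is the arm and its shadow. Handing in.

```bash
python3 -c "
from workcell import bot, vision, status
print(bot.job_done())"
```

```text
the job is handed in; nothing more can be done
None
```

I slid the closed fingertip along the strip from the blue-mark end into the notch and pressed the release key to its stop; the cover unlatched, the hand is clear, and the job is handed in, with no verdict returned.

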